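# Load a steel coupon under the stage's spring clip

## Task

Load the dark steel coupon under the spring clip of the aluminium coupon stage without grasping it: press the red thumb plate down with one fingertip to raise the clip, and, keeping it pressed, push the coupon with the other fingertip along its slideway, beneath the clip, until it is fully home against the brass end stop. Only then let the thumb plate up, so that the clip holds the coupon down, and move clear. Do not pick the coupon up, and leave the other things where they are.

Things in the scene. Friction and masses are not known exactly. Their poses are not given: they have to be found in the camera images.
- stage: Aluminium coupon stage fixed to the bench, base 172 x 152 x 8 mm. Origin on the bench under the slideway's centre line; +x = push direction, +z up. Dark steel slideway: top at z 30 mm, 37 mm wide about y = 0, x -70 to 62 mm. Guides on it 27 mm apart, 6 mm high, begin (flared) at x -27; behind x -30 it is open. Clip's shaft along x at y -27, z 46 mm; its bearings, z up to 53 mm, at x -8 and 56.
- stop_face (a point): Foot of the brass end stop's face, where it meets the slideway's top on the centre line: stage x 50, y 0, z 30 mm. Axes as the stage's. The steel clip finger on the shaft crosses the slideway 10 to 24 mm before it (stage x 26 to 40 mm).
- clip (a joint): Turn of the spring clip, rad. 0: at rest, clip finger 3.5 mm above the slideway, blocking it, thumb plate up. 0.32: plate pressed down to its stop, clip finger 13 mm above the slideway. About 0.22: finger resting on the 10 mm coupon, which passes freely above 0.26. Springs back to 0; at the plate's middle it takes 3 N to start, 6.5 N when fully down.
- thumb_plate (a point): Middle of the thumb plate's top, the outer of two red panels, 80 mm along stage x by 40 mm. Fully pressed: level at z 33 mm (3 mm above the slideway's top), stage x -98 to -18, y -85 to -45 mm. At rest it slopes 0.32 rad: middle at z 46 mm, outer (-y) edge at 52 mm. It is slick (friction 0.2 to 0.3): a fingertip slides along it while pressing; the other, level with it, can push the coupon's end.
- coupon: Dark grey steel coupon to load, 24 x 70 x 10 mm, 0.09 to 0.18 kg, flat on the slideway, front end between the guides, short of the clip. Origin: centre of underside; its y axis runs along its length and along stage x, either way round. Fully home its origin is at stage x 15 mm (rear end x -20 mm); it starts 26 to 42 mm short of that.
- spare_coupon: Light grey steel coupon 20 x 55 x 12 mm lying on the stage's base plate to the left of the slideway; leave it. Origin: centre of underside.
- mount: Dark red resin-mounted specimen, disc 30 mm across, 21 mm high, on the bench near the stage; leave it. Origin: centre of underside.
- ref_block_1: Round steel reference block 60 mm across, 16 mm high; leave it. Origin: centre of underside.
- bolt_m16: Steel bolt standing on its head, 60 mm high; leave it. Origin: centre of underside.
- loupe: Black eye loupe 37 mm across, 34 mm high; leave it. Origin: centre of underside.
- marker: Red and white marker pen, 135 mm long, lying on the bench; leave it. Origin: underside, mid length.
Mind the look-alikes: they are no part of the job. Leave any turquoise look-alike of the coupon alone.

How it is judged:
By the outcome, as a careful person would: the job done as asked, in the order asked, and still so for the second after the job is handed in, with the robot touching nothing.
It also fails if it takes over 42 s, if anything falls off the work surface, if the arm or the gripper's body presses on something with over 40 N, if the wrist force passes 120 N, or if a joint passes its speed limit or range.

## Robot

A 6-joint arm with a two-finger parallel gripper is mounted at the origin on a cart in front of the work surface, level with it; the furniture and walls round the work are solid. World frame = base frame: x ahead of the robot, y to its left, z up, the work surface at z = 0. Lengths are in mm, angles in degrees, forces in N, time in s.
With the tool pointing down it reaches from about 300 to 850 mm from the base axis. Payload 4.2 kg.
Tool frame: the origin (TCP) lies on the centre line of the jaws, within the pads' length; the fingertips stand 14 mm ahead of it and the grasp point (between the pads) lies 5 mm behind it (env.finger_overhang is the z of the fingertips in the tool frame, in mm); z points along the fingers, y is the line along which they close (so a half turn about z gives the same grasp; the last joint's range is limited). The gripper opens to 91 mm and grips with 3 to 60 N. Pads are 32 mm wide; open, the fingers measure 118 mm over their backs; the gripper's body (76 mm by 178 mm) begins 60 mm behind the grasp point.
Start: joints at [-65.546, 18.312, 89.639, -0, 72.044, -1.146], TCP at [248.452, -518.569, 227.976] pointing down, gripper open.
Joint ranges: [-177.97, 177.97], [-48.28, 115.42], [12.27, 149.76], [-77.06, 257.06], [2.81, 150.46], [-146.56, 146.56]. Speed limits (degrees/s): [147.25, 147.25, 180, 180, 180, 180].

## Interface

Orientations are given as [roll, pitch, yaw] about the fixed x, y, z axes, in that order (R = Rz(yaw) Ry(pitch) Rx(roll)).
In Python, from workcell import sensors, viewer, env gives the robot as it stands. The module is installed in compiled form; this text tells all that it offers.
- The arm moves only by the tool step_arm, never from a script. Its argument "plan" is one flat list of numbers, 6 for each row, row after row: the shift along the tool's x, y, z in cm, then the turn, a rotation vector about the tool's x, y, z in rad. In form: [x, y, z, wx, wy, wz, x, y, z, wx, wy, wz, ...]. A call has 1 to 5 rows; each row shifts and turns the commanded pose from where the row before left it, along the tool's axes as they then stand; what a row does not reach is not made up. A row lasts 1/12 s, in which the tool goes at most 41.7 mm and 7.16 degrees, less where a joint would pass 70% of its speed; a pose out of reach is approached as far as the arm can. A call is refused whole if a number of a shift passes 4.17 or a number of a turn 0.125, either way. A call with a gripper value outside its range is refused whole. "hand" is the finger opening in cm, from 0 to 9.12, set as the call begins (left out, the last holds). The fingers move at their own pace and stop on an object; "newtons" is the grip in N (left out, the last holds). Time passes only in rows, so rows that do not move let the fingers close. It gives the time, the measured TCP pose, the force, the opening and the grip force at its end, in the units of the state.
- sensors.state(): the state, without advancing time (a new reading comes with each control period).
- viewer.grab_frame(name): name is "scene" or "top" or "wrist"; returns a dict with "img" (384x512x3 uint8, red, green, blue), "fx", "fy", "cx", "cy" (pixels), "position" and "attitude" of the camera in the world. Camera axes: x right, y down, z forward; pixel columns grow to the right and rows downward; lengths in mm; the calibration is good to about 2 mm. A picture is of the moment at which its call begins. There is no depth.
- env.job_done(): hands the job in; it is judged then, once.
Trained networks look in a picture, given as the dict that the camera call returned (one of the last four; its "shot" number tells which), for a name from the list of things; names that differ only in an ending like _2 or _b are one class to them, and where a whole thing is asked for, a point or a joint stands for the part that bears it (a point fixed in the world has none). Each returns a list of dicts, best first, with "score" (0 to 1); they miss things now and then, are a little off and sometimes report something else, mostly with a low value. They report only what shows in the picture. A call takes as long as a camera call. They do not tell look-alikes from the thing itself.
- viewer.boxes_of(name, picture): "location" ([column, row] in pixels, amid what is visible of it).
- viewer.pinpoint(name, picture): "location" ([column, row] in pixels: a listed point, or the origin of a listed thing).
The state is a dict: "time_s": time; "qpos": joint angles; "qvel": joint speeds; "effort": joint torques, N m; "ee_pos": TCP position; "ee_rot": TCP orientation; "force": force on the tool from outside, world axes, zero at the start; "torque": the same for the moment, N m; "gripper_width": finger opening in mm; "gripper_force": force on a finger pad.
Only numpy, scipy, OpenCV 4.12 (cv2) and the standard library are available. Lean on these libraries where they do the work, as an engineer would, in place of code of your own. Each camera call takes 0.05 s, during which the arm holds its last target. There are 200 camera calls.

## Working session

There is one attempt and no reset: what is moved stays moved. The work goes in short steps, Python scripts to look and compute and a tool call to move; the robot and the scene stay as the last step left them, time stands still between calls to the robot, and variables do not carry over. Pictures are saved under pics/ and viewed, at most 10 in all, crops included, and the job is handed in when it is done.

Besides the shell and the picture viewer there is one more tool, called after "Emit:" as name(argument=value, ...) on one line, values as JSON. step_arm: Moves the arm, as the interface text tells. Its arguments: {"type":"object","properties":{"plan":{"type":"array","items":{"type":"number"}},"hand":{"type":"number"},"newtons":{"type":"number"}},"required":["plan"]}

```bash
mkdir -p pics; cat > h.py <<'E'
import numpy as np, cv2
from scipy.spatial.transform import Rotation as R
from workcell import sensors, viewer, env
def rot(f):
    a=np.array(f["attitude"],float)
    if a.shape==(3,3): return a
    return R.from_euler('xyz',a,degrees=True).as_matrix() if a.size==3 else R.from_quat(a).as_matrix()
def onz(f,px,z):
    d=rot(f)@np.array([(px[0]-f["cx"])/f["fx"],(px[1]-f["cy"])/f["fy"],1.])
    p=np.array(f["position"],float); return p+d*(z-p[2])/d[2]
def proj(f,P):
    c=rot(f).T@(np.array(P,float)-np.array(f["position"])); return [f["fx"]*c[0]/c[2]+f["cx"],f["fy"]*c[1]/c[2]+f["cy"]]
def save(f,n,crop=None,s=1):
    im=f["img"][:,:,::-1]
    if crop: im=im[crop[1]:crop[3],crop[0]:crop[2]]
    cv2.imwrite("pics/"+n,cv2.resize(im,None,fx=s,fy=s,interpolation=cv2.INTER_CUBIC))
E
python3 - <<'E'
from h import *
fs={n:viewer.grab_frame(n) for n in("top","scene")}
im=np.vstack([fs["top"]["img"],fs["scene"]["img"]])[:,:,::-1]
for n,f in fs.items():
    save(f,n+"0.png",None,1.5)
    print(n,f["position"],f["attitude"],f["fx"])
    for t,z in(("stage",0),("stop_face",30),("thumb_plate",46),("coupon",30),("spare_coupon",8),("mount",0),("bolt_m16",0),("loupe",0),("ref_block_1",0),("marker",0)):
        for d in viewer.pinpoint(t,f)[:2]: print(t,round(d["score"],2),np.round(d["location"]),onz(f,d["location"],z).round(1))
print(env.finger_overhang)
E
```

```text
top [ 344.97568621   95.93251896 1556.51623101] [-171.95059788    0.73466439  -90.02617321] 433.2487011938275
stage 0.82 [277. 179.] [613.2  29.9   0. ]
stop_face 0.7 [286. 170.] [641.7  -1.7  30. ]
thumb_plate 0.97 [291. 200.] [531.5 -15.2  46. ]
coupon 0.68 [277. 182.] [598.6  32.7  30. ]
coupon 0.49 [228. 211.] [492.5 207.6  30. ]
spare_coupon 0.66 [268. 172.] [635.8  62.    8. ]
mount 0.55 [313. 174.] [ 630.6 -100.2    0. ]
bolt_m16 0.48 [157. 195.] [553.9 466.4   0. ]
loupe 0.61 [314. 176.] [ 623.2 -104.8    0. ]
loupe 0.41 [367. 172.] [ 639.3 -295.9    0. ]
ref_block_1 0.55 [206. 211.] [496.3 287.5   0. ]
marker 0.71 [269. 239.] [394.4  60.9   0. ]
scene [-126.35938402  651.50130799  929.53949894] [-134.57695064   -0.3848954  -129.60435464] 468.4763270039548
stage 0.89 [258. 188.] [605.8  33.2   0. ]
stop_face 0.89 [256. 165.] [659.2  -2.2  30. ]
thumb_plate 0.71 [291. 182.] [531.1 -20.3  46. ]
thumb_plate 0.25 [331. 139.] [ 591.5 -242.3   46. ]
coupon 0.64 [262. 181.] [595.2  29.6  30. ]
coupon 0.64 [235. 238.] [479.2 212.2  30. ]
spare_coupon 0.48 [245. 184.] [636.1  58.1   8. ]
bolt_m16 0.55 [124. 283.] [557.3 482.8   0. ]
loupe 0.56 [330. 142.] [ 622.8 -278.4   -0. ]
ref_block_1 0.84 [203. 259.] [497.8 300.2   0. ]
marker 0.53 [301. 239.] [392.1  68.5   0. ]
14.0
```

View pics/top0.png

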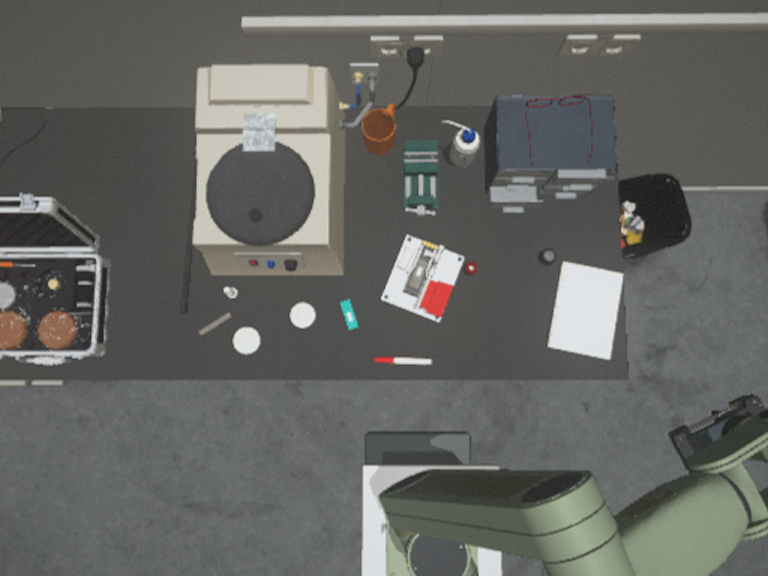

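View pics/scene0.png

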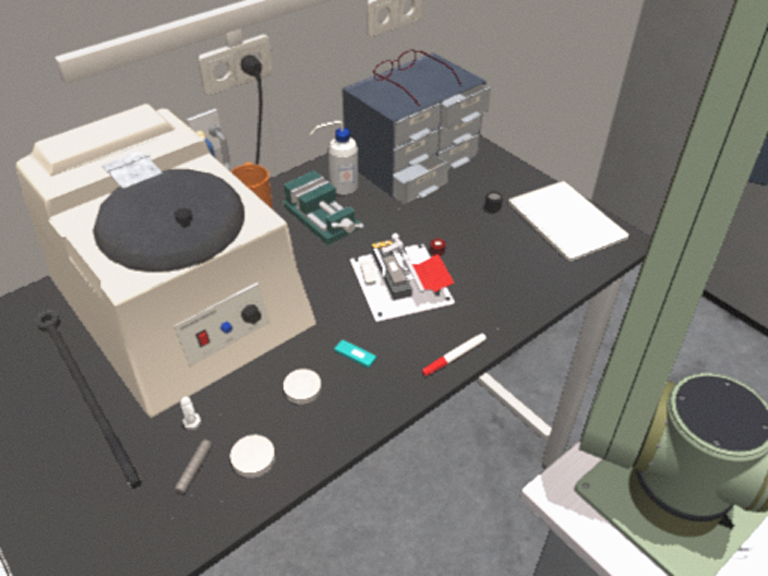

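The top view shows the stage at about (425,278) in the 1.5x picture, with the dark coupon at (417,280), the red plate at (437,300) and the brass stop at (430,244). Push direction is world yaw of about -20 to -25°.

Possible mix-ups for the coupon:
- dark coupon on the slideway, top px (277,182): this is the one
- turquoise look-alike, px (232,210): leave alone
- light spare coupon on the base, px (268,172): leave alone
- grey bar on the bench, px (143,215): leave alone

Next I move closer for the wrist view.

```bash
python3 - <<'E'
from h import *
s=sensors.state(); print(s["ee_pos"],s["ee_rot"],s["force"],s["gripper_width"])
r=R.from_euler('xyz',s["ee_rot"],degrees=True); print(r.as_matrix().round(3))
print(r.inv().apply(np.array([500,20,250])-s["ee_pos"]))
f=viewer.grab_frame("wrist");print(r.inv().apply(np.array(f["position"])-s["ee_pos"]),(r.inv().as_matrix()@rot(f)).round(2))
f=viewer.grab_frame("top");save(f,"crop.png",(230,140,350,240),6)
E
```

```text
[ 248.4606148  -518.57823488  227.97289366] [1.79993542e+02 1.63672429e-04 2.55991081e+01] [0.46764232 0.26791601 0.00500329] 91.07828154615567
[[ 0.902  0.432  0.   ]
 [ 0.432 -0.902 -0.   ]
 [-0.     0.    -1.   ]]
[ 459.5524472  -377.02545498  -22.07091701]
[ 6.75369842e+01  6.72590755e-02 -1.57031762e+02] [[-0.   -0.97 -0.24]
 [ 1.   -0.   -0.  ]
 [ 0.   -0.24  0.97]]
```

View pics/crop.png

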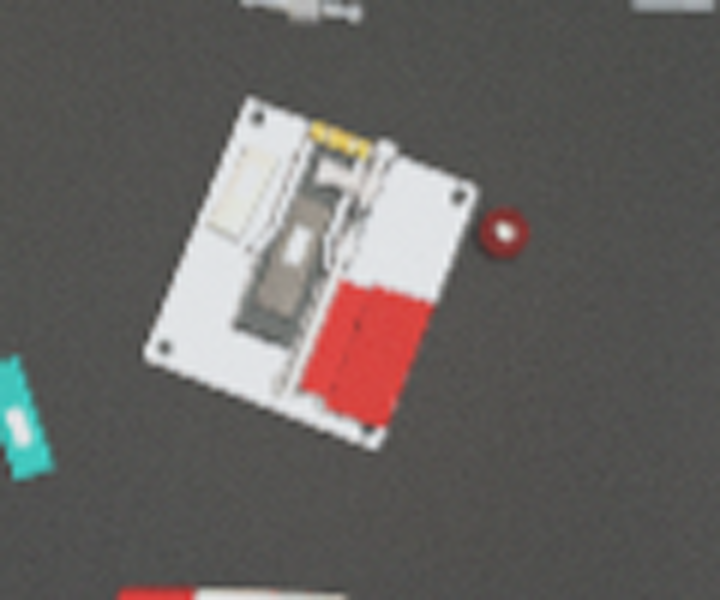

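The crop confirms the choice. The dark coupon lies on the slideway at about crop (292,255), pointing at the clip and brass stop. The red plate is at (370,355) and the spare at (240,190).

Emit:
step_arm(plan=[3.4,-2.1,0,0,0,0,3.4,-2.1,0,0,0,0,3.4,-2.1,0,0,0,0,3.4,-2.1,0,0,0,0,3.4,-2.1,0,0,0,0], hand=5.5)

```text
time_s: 1.62
ee_pos: [357.0, -348.9, 228.1]
ee_rot: [180.0, -0.0, 25.6]
force: [0.5, 0.1, 0.4]
gripper_width: 60.5
gripper_force: 0.0
```

Emit:
step_arm(plan=[3.4,-2.1,0,0,0,0,3.4,-2.1,0,0,0,0,3.4,-2.1,0,0,0,0,3.4,-2.1,0,0,0,0,3.4,-2.1,0,0,0,0])

```text
time_s: 2.03
ee_pos: [465.1, -180.5, 228.2]
ee_rot: [180.0, -0.0, 25.6]
force: [0.9, -0.9, -0.2]
gripper_width: 55.1
gripper_force: 0.0
```

Emit:
step_arm(plan=[3.4,-2.1,0,0,0,0,3.4,-2.1,0,0,0,0,3.4,-2.1,0,0,0,0,3.4,-2.1,0,0,0,0,3.4,-2.1,0,0,0,0])

```text
time_s: 2.45
ee_pos: [573.0, -12.2, 228.1]
ee_rot: [180.0, -0.0, 25.6]
force: [0.5, -1.5, 0.9]
gripper_width: 55.4
gripper_force: 0.0
```

Emit:
step_arm(plan=[0,0,0,0,0,0.12,0,0,0,0,0,0.12,0,0,0,0,0,0.12,0,0,0,0,0,0.12,0,0,0,0,0,0.12])

```text
time_s: 2.87
ee_pos: [572.3, -13.9, 227.9]
ee_rot: [180.0, 0.0, -9.1]
force: [0.5, 0.7, -0.4]
gripper_width: 55.3
gripper_force: 0.0
```

Emit:
step_arm(plan=[0,0,0,0,0,0.12,0,0,0,0,0,0.12,0,0,0,0,0,0,0,0,0,0,0,0])

```text
time_s: 3.2
ee_pos: [572.3, -14.1, 227.9]
ee_rot: [180.0, -0.0, -22.4]
force: [-0.1, -0.2, 1.2]
gripper_width: 54.8
gripper_force: 0.0
```

```bash
python3 - <<'E'
from h import *
s=sensors.state(); print(s["ee_pos"],s["ee_rot"],s["qpos"],s["force"],s["gripper_width"],s["time_s"])
f=viewer.grab_frame("wrist");save(f,"w1.png",None,1.5);np.save("w1.npy",f,allow_pickle=True)
print(f["position"],f["fx"])
for t,z in(("stage",0),("stop_face",30),("thumb_plate",46),("coupon",30),("spare_coupon",8),("mount",0)):
    for d in viewer.pinpoint(t,f)[:2]: print(t,round(d["score"],2),np.round(d["location"],1),onz(f,d["location"],z).round(1))
E
```

```text
[572.28930901 -14.12085272 227.93728442] [ 1.79998150e+02 -3.18022728e-03 -2.23545390e+01] [-2.56293470e+00  1.80843518e+01  8.99804158e+01 -2.96396611e-03
  7.19328666e+01  1.09792524e+02] [-0.13294709 -0.21613749  1.15513373] 54.83368286167904 3.2
[634.78619646 -40.3118655  384.97076704] 335.7487785972489
stage 0.77 [220.5 140.8] [614.3  19.5   0. ]
stop_face 0.63 [216.9  91.7] [662.8  -2.1  30. ]
thumb_plate 0.67 [282.8 203.6] [531.5 -21.4  46. ]
coupon 0.68 [219.7 162.5] [595.1  25.1  30. ]
spare_coupon 0.69 [182.1 135.7] [636.2  55.6   8. ]
mount 0.71 [324.5 102.1] [ 609.5 -104.9    0. ]
```

View pics/w1.png

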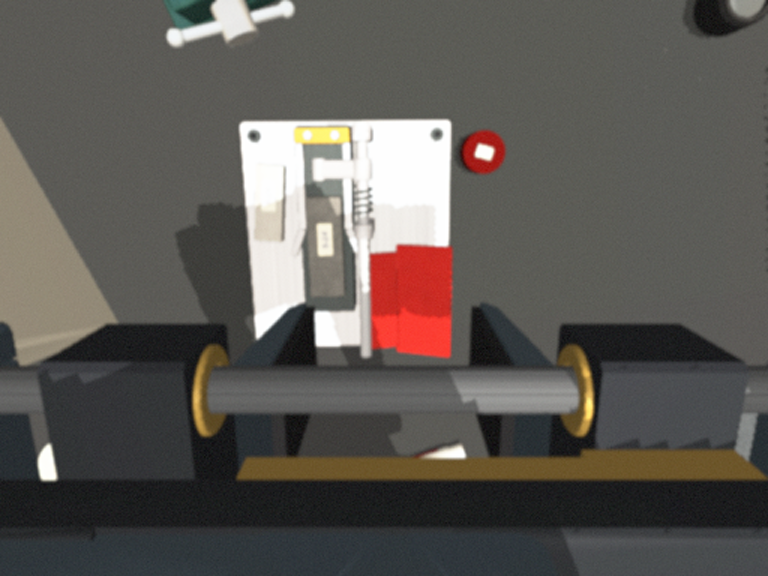

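Wrist view (1.5x pixels): the coupon spans rows 196–297 at columns 306–347. The slideway's rear edge is at row 308, the brass stop at (323,135), and the outer red panel runs from (397,245) to (452,357). The fingers are to either side at the bottom.

```bash
python3 - <<'E'
from h import *
f=np.load("w1.npy",allow_pickle=True).item()
P=lambda u,v,z: onz(f,(u/1.5,v/1.5),z)[:2]
d={}
for n,u,v,z in [("bTL",241,122,8),("bTR",450,121,8),("bBL",257,346,8),("cFL",307,196,40),("cFR",343,196,40),("cRL",306,297,40),("cRR",347,297,40),("sRL",306,308,30),("sRR",355,308,30),("plTL",397,245,38),("plTR",452,247,52),("plBR",451,357,52),("plBL",397,353,40)]:
    d[n]=P(u,v,z); print(n,d[n].round(1))
a=lambda p,q: np.degrees(np.arctan2(*(d[q]-d[p])[::-1])).round(2)
print("yaw",a("bTR","bTL")-90,a("bBL","bTL"),a("cRL","cFL"),a("cRR","cFR"),a("sRR","sRL")-90,a("plBR","plTR"))
for yaw in(-21,-22,-23):
  c,s=np.cos(np.radians(yaw)),np.sin(np.radians(yaw));Rm=np.array([[c,-s],[s,c]])
  stop=P(323,143,30)
  print(yaw,"O from stop",np.array([662.8,-2.1])-Rm@[50,0],"from plate",np.array([531.5,-21.4])-Rm@[-58,-65],"slide rear",(d["sRL"]+d["sRR"])/2-Rm@[-70,0],"plateout",(d["plTR"]+d["plBR"])/2-Rm@[-58,-84],"base",d["bTL"],d["bTR"])
  m=(d["cRL"]+d["cRR"])/2; print("coupon rear",m)
E
```

```text
bTL [697.3  51.8]
bTR [641.  -86.8]
bBL [539.2 116.4]
cFL [631.9  24. ]
cFR [622.6   1.5]
cRL [567.5  54.5]
cRR [556.4  27.5]
sRL [557.9  60.7]
sRR [544.2  27.3]
plTL [577.3 -19.5]
plTR [564.3 -54. ]
plBR [490.7 -25.3]
plBL [503.4  10.7]
yaw -22.11 -22.26 -25.29 -21.43 -22.340000000000003 -21.24
-21 O from stop [616.12097868  15.81839748] from plate [608.94158146  18.49738665] slide rear [616.3954154  18.9491204] plateout [611.73501764  17.98454724] base [697.25255078  51.75556943] [640.97601585 -86.77125204]
coupon rear [561.96192111  40.95345707]
-22 O from stop [616.44080727  16.63032967] from plate [609.62609214  17.13976813] slide rear [615.94765536  17.81241533] plateout [612.72806255  16.50539385] base [697.25255078  51.75556943] [640.97601585 -86.77125204]
coupon rear [561.96192111  40.95345707]
-23 O from stop [616.77475733  17.43655642] from plate [610.28680485  15.77041002] slide rear [615.48012528  16.68369787] plateout [613.69514143  15.00913473] base [697.25255078  51.75556943] [640.97601585 -86.77125204]
coupon rear [561.96192111  40.95345707]
```

Emit:
step_arm(plan=[-2.65,-0.6,1.0,0,0,0,-2.62,-0.57,2.5,0,0,0,0,0,3.5,0,0,0,0,0,3.5,0,0,0,0,0,3.0,0,0,0])

```text
time_s: 3.97
ee_pos: [527.3, 17.2, 91.7]
ee_rot: [-180.0, -0.0, -22.5]
force: [-0.1, -0.2, -0.1]
gripper_width: 54.9
gripper_force: 0.0
```

Emit:
step_arm(plan=[0,0,1.5,0,0,0,0,0,0,0,0,0,0,0,0,0,0,0])

```text
time_s: 4.22
ee_pos: [528.0, 16.9, 77.7]
ee_rot: [180.0, 0.1, -22.5]
force: [-0.6, -0.8, 0.0]
gripper_width: 55.2
gripper_force: 0.0
```

```bash
python3 - <<'E'
from h import *
s=sensors.state(); print(s["ee_pos"],s["ee_rot"],s["force"],s["gripper_width"],s["time_s"])
f=viewer.grab_frame("wrist");save(f,"w2.png",None,1.5);np.save("w2.npy",f,allow_pickle=True)
for t,z in(("stop_face",30),("thumb_plate",46),("coupon",30)):
    for d in viewer.pinpoint(t,f)[:1]: print(t,round(d["score"],2),np.round(d["location"],1),onz(f,d["location"],z).round(1))
T=np.array(s["ee_pos"]);r=R.from_euler('xyz',s["ee_rot"],degrees=True)
for y in(-34.2,34.2):
  for x in (-16,16): print("tip",y,x,(1.5*np.array(proj(f,T+r.apply([x,y,14])))).round())
E
```

```text
[528.02946122  16.85759634  77.69146859] [ 1.79970657e+02  5.64386511e-02 -2.25111349e+01] [-0.56406194 -0.75141183  0.04306539] 55.20804668172798 4.2167
thumb_plate 0.7 [320.3 189.3] [532.7 -22.1  46. ]
coupon 0.83 [203.1 121.9] [593.9  27.3  30. ]
tip -34.2 -16 [299. 388.]
tip -34.2 16 [295. 305.]
tip 34.2 -16 [484. 388.]
tip 34.2 16 [488. 305.]
```

View pics/w2.png

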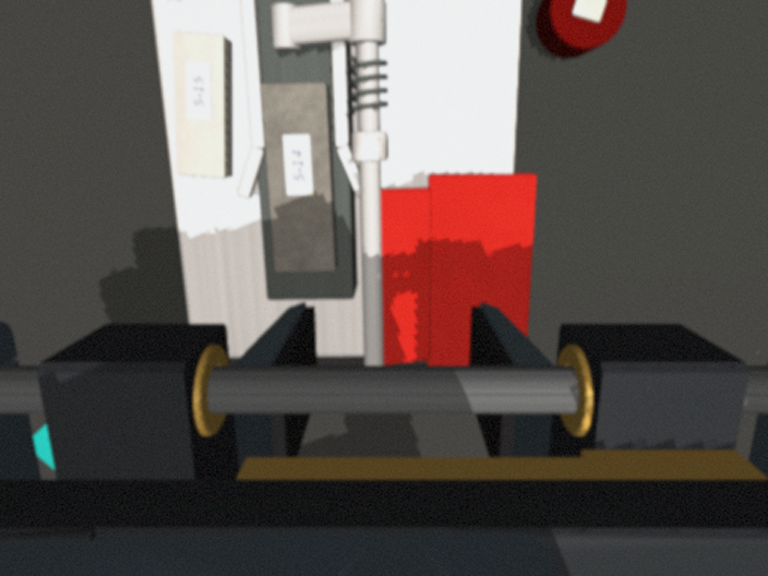

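The wrist view shows the coupon's rear end at row 271, columns 273–336, and the slideway's rear edge at row 298, columns 268–353. The plate's outer panel is at columns 430–537, with the right finger above it.

```bash
python3 - <<'E'
from h import *
f=np.load("w2.npy",allow_pickle=True).item(); s=sensors.state()
T=np.array(s["ee_pos"]);r=R.from_euler('xyz',s["ee_rot"],degrees=True)
for n,u,v,z in [("cFL",262,84,40),("cFR",326,83,40),("cRL",274,272,40),("cRR",336,271,40),("sL",268,298,30),("sR",354,298,30),("plTin",429,176,37),("plTout",537,175,52),("plBin",429,365,37),("plBout",529,335,52),("shaft",368,160,50),("shaft",373,360,50)]:
    print(n,r.inv().apply(onz(f,(u/1.5,v/1.5),z)-T)[:2].round(1))
E
```

```text
cFL [ 91.3 -46.7]
cFR [ 91.6 -23.4]
cRL [ 21.2 -46.3]
cRR [ 21.6 -21.7]
sL [  7.5 -51.9]
sR [  7.6 -15.5]
plTin [58.4 14.8]
plTout [59.4 52. ]
plBin [-19.8  16.1]
plBout [-0.8 53.2]
shaft [64.6 -8. ]
shaft [-12.  -7.]
```

Emit:
step_arm(plan=[0,0,1.0,0,0,0,0,0,0.6,0,0,0,0,0,0.4,0,0,0,0,0,0.3,0,0,0,0,0,0,0,0,0])

```text
time_s: 4.83
ee_pos: [528.2, 17.1, 54.6]
ee_rot: [-180.0, 0.0, -22.5]
force: [-0.7, 0.8, 4.6]
gripper_width: 54.7
gripper_force: 2.1
```

Emit:
step_arm(plan=[0,0,0.2,0,0,0,0,0,0.2,0,0,0,0,0,0.1,0,0,0,0,0,0,0,0,0,0,0,0,0,0,0])

```text
time_s: 5.25
ee_pos: [528.5, 17.4, 50.4]
ee_rot: [-179.9, -0.0, -22.6]
force: [-0.4, 3.4, 6.0]
gripper_width: 54.7
gripper_force: 3.0
```

Emit:
step_arm(plan=[0,0,0.15,0,0,0,0,0,0.1,0,0,0,0,0,0,0,0,0,0,0,0,0,0,0])

```text
time_s: 5.58
ee_pos: [528.8, 17.4, 48.1]
ee_rot: [-179.9, -0.1, -22.5]
force: [-0.3, 2.9, 7.3]
gripper_width: 55.1
gripper_force: 3.4
```

Emit:
step_arm(plan=[0,0,0.1,0,0,0,0,0,0,0,0,0,0,0,0,0,0,0])

```text
time_s: 5.83
ee_pos: [528.9, 17.4, 47.3]
ee_rot: [-179.9, -0.1, -22.6]
force: [-1.3, 3.5, 7.7]
gripper_width: 54.9
gripper_force: 3.6
```

Emit:
step_arm(plan=[0,0,0.08,0,0,0,0,0,0,0,0,0,0,0,0,0,0,0])

```text
time_s: 6.08
ee_pos: [529.0, 17.4, 47.0]
ee_rot: [-179.9, -0.1, -22.6]
force: [-1.1, 3.9, 11.4]
gripper_width: 55.0
gripper_force: 5.7
```

```bash
python3 - <<'E'
from h import *
s=sensors.state(); print(s["ee_pos"],s["force"],s["gripper_width"],s["time_s"])
f=viewer.grab_frame("wrist");save(f,"w3.png",None,1.5)
E
```

```text
[528.96008423  17.43771423  47.04616535] [-1.12665606  3.90483195 11.41037872] 55.00301266323998 6.0833
```

View pics/w3.png

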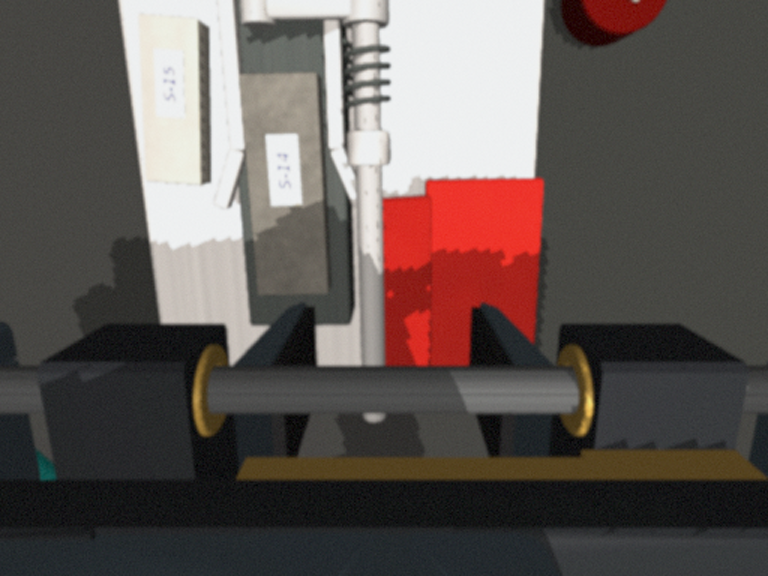

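The plate is at its stop (force jumped, tips at 33 mm). In the picture the clip is raised at the top (310,10), and the coupon's rear (255–328, row 295) sits directly ahead of the left finger. Now pushing.

Emit:
step_arm(plan=[0.3,0,0,0,0,0,0.3,0,0,0,0,0,0.3,0,0,0,0,0,0.3,0,0,0,0,0,0.3,0,0,0,0,0])

```text
time_s: 6.55
ee_pos: [538.5, 11.7, 46.8]
ee_rot: [179.9, 0.4, -22.6]
force: [-9.7, 3.6, 19.5]
gripper_width: 54.8
gripper_force: 9.7
```

Emit:
step_arm(plan=[0.3,0,0,0,0,0,0.3,0,0,0,0,0,0.3,0,0,0,0,0,0.3,0,0,0,0,0,0,0,0,0,0,0])

```text
time_s: 6.97
ee_pos: [550.4, 6.7, 46.8]
ee_rot: [179.9, 0.3, -22.6]
force: [-8.2, 3.0, 17.1]
gripper_width: 54.5
gripper_force: 8.9
```

```bash
python3 - <<'E'
from h import *
s=sensors.state(); print(s["ee_pos"],s["force"],s["torque"],s["time_s"])
f=viewer.grab_frame("wrist");save(f,"w4.png",None,1.5);np.save("w4.npy",f,allow_pickle=True)
E
```

```text
[550.41870805   6.66419786  46.79997203] [-8.16107696  2.98144621 17.09127578] [ 0.01188082  1.63563671 -0.20796675] 6.9667
```

View pics/w4.png

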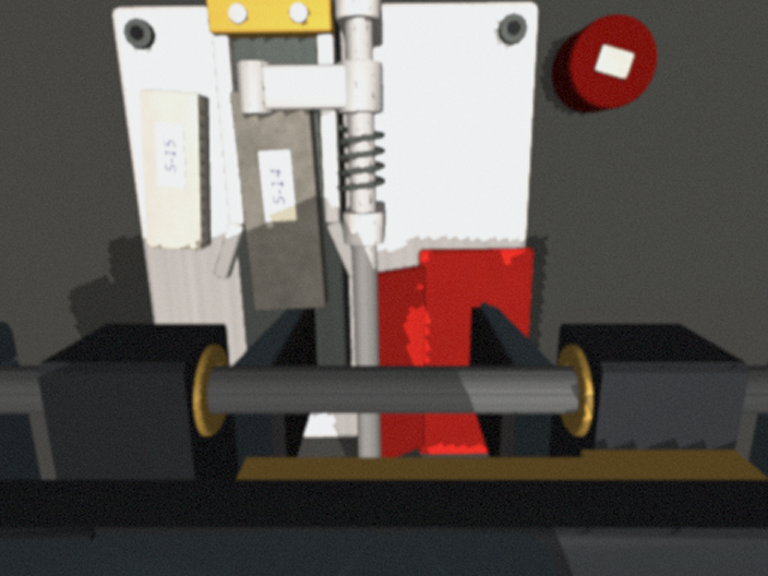

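```bash
python3 - <<'E'
from h import *
f=np.load("w4.npy",allow_pickle=True).item(); s=sensors.state()
T=np.array(s["ee_pos"]);r=R.from_euler('xyz',s["ee_rot"],degrees=True)
for n,u,v,z in [("cL",233,110,40),("cRL",255,308,40),("cRR",325,305,40),("cR",312,115,40),("bTL",113,8,8),("bTR",537,4,8),("bR",526,235,8),("bL",155,310,8),("brassL",209,33,42),("brassR",331,33,42),("sr",352,360,30),("guideL",228,215,36),("guideR",332,215,36),("shaft",357,50,50),("shaft",370,300,50)]:
    print(n,r.inv().apply(onz(f,(u/1.5,v/1.5),z)-T)[:2].round(1))
E
```

```text
cL [ 81.2 -48.9]
cRL [ 17.3 -46.5]
cRR [ 18.4 -22.7]
cR [ 79.7 -24.6]
bTL [117.9 -98.2]
bTR [119.2  51. ]
bR [37.3 52.5]
bL [  6.6 -96.4]
brassL [102.5 -53.7]
brassR [102.5 -17.8]
sr [ -6.  -14.8]
guideL [ 48.4 -54.4]
guideR [ 48.4 -19.9]
shaft [96.4 -9.7]
shaft [23.  -6.9]
```

The coupon (232–325 columns, rear at row 306) is entering under the raised clip between the guides, about 16 mm short of the brass stop and about 1° rotated. I continue with a 1° yaw trim.

Emit:
step_arm(plan=[0.3,-0.01,0,0,0,-0.009,0.3,-0.01,0,0,0,-0.009,0.3,0,0,0,0,0,0.3,0,0,0,0,0,0,0,0,0,0,0])

```text
time_s: 7.43
ee_pos: [561.8, 2.3, 46.9]
ee_rot: [179.9, 0.3, -21.5]
force: [-8.0, 2.1, 16.3]
gripper_width: 55.1
gripper_force: 8.7
```

Emit:
step_arm(plan=[0.15,0,0,0,0,0,0.15,0,0,0,0,0,0,0,0,0,0,0])

```text
time_s: 7.68
ee_pos: [564.0, 1.4, 46.9]
ee_rot: [179.9, 0.3, -21.5]
force: [-9.3, 3.4, 17.2]
gripper_width: 55.1
gripper_force: 9.1
```

Emit:
step_arm(plan=[0.15,0,0,0,0,0,0.1,0,0,0,0,0,0,0,0,0,0,0])

```text
time_s: 7.93
ee_pos: [566.1, 0.6, 46.9]
ee_rot: [179.9, 0.4, -21.5]
force: [-9.0, 4.4, 16.8]
gripper_width: 55.1
gripper_force: 9.8
```

Emit:
step_arm(plan=[0.1,0,0,0,0,0,0.1,0,0,0,0,0,0,0,0,0,0,0])

```text
time_s: 8.18
ee_pos: [566.2, 0.5, 46.9]
ee_rot: [179.9, 0.6, -21.5]
force: [-12.9, 4.7, 20.8]
gripper_width: 55.0
gripper_force: 11.5
```

Emit:
step_arm(plan=[0.15,0,0,0,0,0,0.15,0,0,0,0,0,0,0,0,0,0,0,0,0,0,0,0,0])

```text
time_s: 8.52
ee_pos: [566.5, 0.4, 46.9]
ee_rot: [179.8, 0.9, -21.5]
force: [-18.3, 7.4, 25.8]
gripper_width: 55.1
gripper_force: 14.7
```

```bash
python3 - <<'E'
from h import *
s=sensors.state(); print(s["ee_pos"],s["force"],s["torque"],s["time_s"])
f=viewer.grab_frame("wrist");save(f,"w5.png",None,1.5);np.save("w5.npy",f,allow_pickle=True)
E
```

```text
[5.66500531e+02 4.32794539e-01 4.68647757e+01] [-18.31090209   7.43406101  25.84359096] [1.18654787 3.37102363 0.04449626] 8.5167
```

View pics/w5.png

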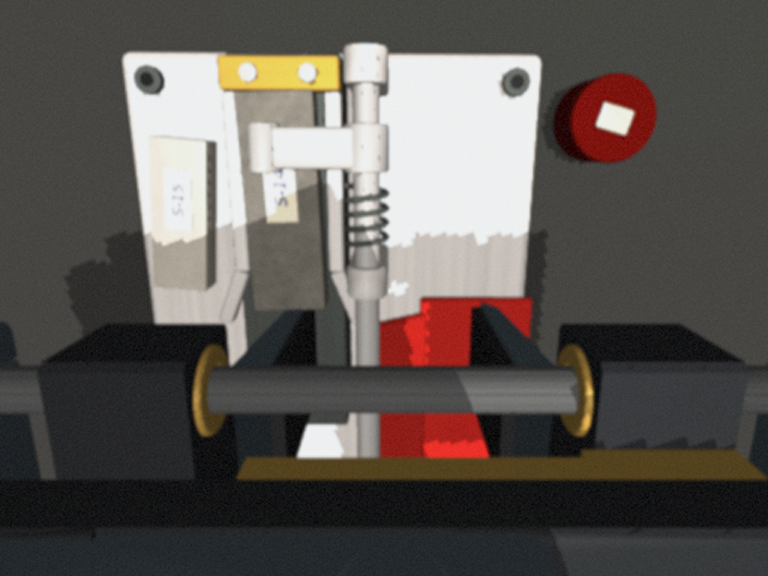

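The coupon's front is against the brass stop (row 90), clip finger above it. Back off with the plate still pressed, then lift gently.

Emit:
step_arm(plan=[-0.3,0,0,0,0,0,-0.3,0,0,0,0,0,-0.3,0,0,0,0,0,-0.2,0,0,0,0,0,0,0,0,0,0,0])

```text
time_s: 8.98
ee_pos: [565.4, 1.5, 47.1]
ee_rot: [180.0, -0.3, -21.4]
force: [0.4, -1.2, 7.7]
gripper_width: 55.0
gripper_force: 4.3
```

Emit:
step_arm(plan=[0,0,-0.2,0,0,0,0,0,-0.2,0,0,0,0,0,-0.2,0,0,0,0,0,-0.3,0,0,0,0,0,-0.3,0,0,0])

```text
time_s: 9.4
ee_pos: [563.1, 2.5, 57.2]
ee_rot: [180.0, 0.1, -21.5]
force: [0.3, -0.5, -0.2]
gripper_width: 55.1
gripper_force: 0.0
```

Emit:
step_arm(plan=[0,0,-0.4,0,0,0,0,0,-0.8,0,0,0,0,0,-1.5,0,0,0,0,0,-2.5,0,0,0,0,0,-2.5,0,0,0])

```text
time_s: 9.82
ee_pos: [563.1, 2.5, 135.3]
ee_rot: [180.0, 0.1, -21.5]
force: [1.1, 0.1, 0.4]
gripper_width: 55.0
gripper_force: 0.0
```

Emit:
step_arm(plan=[0,0,-2,0,0,0,0,0,0,0,0,0,0,0,0,0,0,0])

```text
time_s: 10.07
ee_pos: [564.3, 2.5, 156.1]
ee_rot: [-179.9, -0.2, -21.5]
force: [-0.5, -0.5, -1.1]
gripper_width: 54.9
gripper_force: 0.0
```

```bash
python3 - <<'E'
from h import *
s=sensors.state(); print(s["ee_pos"],s["force"],s["time_s"])
f=viewer.grab_frame("wrist");save(f,"w6.png",(90,40,350,240),3)
E
```

```text
[564.31091485   2.47639543 156.08541589] [-0.47657974 -0.48621835 -1.12615439] 10.0667
```

View pics/w6.png

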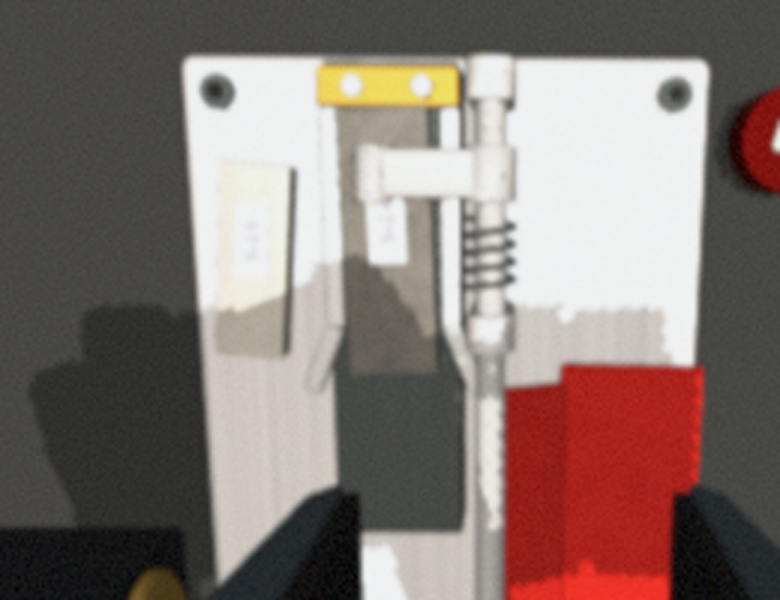

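The coupon's front touches the brass stop (row 106), with the clip finger resting across it (row 172). The spare coupon and the mount are where they were, and the gripper is clear at TCP z 156. Handing in.

```bash
python3 -c "
from h import *
print(env.job_done())"
```

```text
the job is handed in; nothing more can be done
None
```

The steel coupon is loaded under the clip and against the brass stop, the thumb plate was let up only afterwards, the arm is clear, and the job was handed in after about 10 s of the 42 s allowed; the result of the judging was not shown.

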